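# Mount a panel in a sprung easel clamp

## Task

Lift the smaller of the two panels out of the drying rack, lay it white face up on the table and let go, so that you can take it again across its long sides. Then mount it lengthways up the tilted easel, white face out: push one end under the lip of the sprung top clamp, press the clamp back with it until the other end can come down behind the lip of the bottom ledge, and let the spring close so that the panel lies flat, straight and centred on the mast, held between ledge and clamp. Leave the bigger panel, the two paint bottles and the scraper where they are.

Things in the scene. Friction and masses are not known exactly. Their poses are not given: they have to be found in the camera images.
- panel: Smaller cradled panel, a block 150 x 60 x 18 mm, 80-140 g: white 4 mm face, plywood rails 18 mm wide round a hollow back (hole 114 x 24 mm, 14 mm deep). Origin: centre of the block. y along its length, z along its width, x out of the white face. It starts on a long edge in the rack, z up, centre 44 mm above the table, face turned away from the robot within 0.3 rad. Its ends are alike.
- panel_big: The bigger cradled panel, 150 x 90 x 18 mm, standing on a long edge in the rack's other slot; origin at its centre, axes as for the smaller one. Which panel has which slot varies. Not to be disturbed.
- rack: Fixed drying rack: dark wooden board 160 x 170 x 14 mm, origin at the centre of its underside. Two slots along its y, at x = -35 and +35 mm, each between two pairs of 8 mm dowels at y = -50 and +50 mm, 21 mm apart in the clear, tops 54 mm above the table, the middle left free. Rack and easel stand left and right, either way round, the table between them is free but for the scraper near the robot.
- mast: Slanted mast of the fixed table easel: a slat 36 mm wide, 16 mm proud of a board 285 x 220 mm (x -125 to 160). Origin on the slat's top face, mid-way along the panel place, 109 mm above the table. x up the slope (15 degrees, rising away from the robot within 0.25 rad of its x), y across, z out of the board. A mounted panel: centre at x 0, y 0, z 9 mm, length along x, face to +z.
- ledge (a point): Bottom ledge of the easel, fixed, 120 mm wide: this point is the middle of its inner wall at the slat's surface, at mast x = -75 mm. Its lip reaches 5 mm up the slope over the panel's end, from 24 to 28 mm above the slat.
- clamp (a joint): Travel of the sprung top clamp up the mast, m: 0 closed and empty, 0.020 on the mounted panel, 0.042 fully back. Its spring pushes down the slope with 3 N at 0, 6 N at 0.020, 9 N fully back and closes it at once when let go. The mounting panel must be tipped, foot up, by some 0.3 rad to slide its head in over the ledge; its foot comes down behind the ledge's lip from a travel of 0.027 on.
- clamp_face (a point): Middle of the clamp's pressing face, 12 mm above the slat, at mast x = 55 mm + travel; it moves with the clamp. The clamp is 104 mm wide; its lip reaches 5 mm down the slope over the panel's end, from 24 to 28 mm above the slat.
- bottle_a: Closed red paint bottle, 66 mm wide, 165 mm tall, standing; origin at the centre of its foot. Not to be disturbed.
- bottle_b: Closed yellow paint bottle, same size, standing; origin at the centre of its foot. Not to be disturbed.
- scraper: Scraper with wooden handle, 200 mm long and 36 mm wide, lying on the table; origin under the front of the handle. Not to be disturbed.
Not all that is in view belongs to the job. Leave any blue or yellow look-alike of the panel alone.

How it is judged (in metres and radians):
On the way, in this order (a step that is already met when the one before it is completed fails the run):
1. the smaller panel lies flat on the table, white face up, let go (height (world z) of panel below 0.014 m and angle between panel's own x axis and vertical below 0.1 rad and contact force between the fingers and panel below 0.1 N), for 0.2 s.
2. the sprung clamp is pressed back by the panel until the panel's other end can pass the ledge's lip (value of joint clamp above 0.024 m and contact force between panel and clamp above 1 N), for 0.05 s.
At the end, for the whole second after the job is handed in: The smaller panel is at rest between ledge and clamp, white face out: its centre within 3 mm along the mast and 10 mm across it of the seated place, flat on the slat (centre 6 to 11.5 mm above it, within 0.05 rad), straight within 0.1 rad; the clamp has closed on it (travel 0.017 to 0.023) (value of joint clamp between 0.017 and 0.023 m and x of panel in the frame of mast between -0.003 and 0.003 m and y of panel in the frame of mast between -0.01 and 0.01 m and z of panel in the frame of mast between 0.006 and 0.0115 m and angle between the y axis of panel and the x axis of mast, either way round below 0.1 rad and angle between the x axis of panel and the z axis of mast, either way round below 0.05 rad and angle between panel's own x axis and vertical below 0.6 rad and linear speed of panel below 0.01 m/s); the robot touches nothing.
It fails at once if the bigger panel is moved by more than 20 mm (distance of panel_big from where it was at the start of the episode above 0.02 m).
It fails at once if the red bottle is moved by more than 30 mm (distance of bottle_a from where it was at the start of the episode above 0.03 m).
It fails at once if the yellow bottle is moved by more than 30 mm (distance of bottle_b from where it was at the start of the episode above 0.03 m).
It fails at once if the scraper is moved by more than 30 mm (distance of scraper from where it was at the start of the episode above 0.03 m).
It also fails if it takes over 64 s, if anything falls off the work surface, if the arm or the gripper's body presses on something with over 40 N, if the wrist force passes 120 N, or if a joint passes its speed limit or range.

## Robot

A 7-joint arm with a two-finger parallel gripper is mounted at the origin on the work surface. World frame = base frame: x ahead of the robot, y to its left, z up, the work surface at z = 0. Lengths are in mm, angles in rad, forces in N, time in s.
With the tool pointing down it reaches from about 400 to 875 mm from the base axis. Payload 4.4 kg.
Tool frame: the origin (TCP) lies at the very end of the fingers, on their centre line; the grasp point (between the pads) lies 19 mm behind it; z points along the fingers, y is the direction in which the jaws open and shut (so a half turn about z gives the same grasp; the last joint's range is limited). The gripper opens to 85 mm and grips with 20 to 120 N. Pads are 22 mm wide; open, the fingers measure 114 mm over their backs; the gripper's body (76 mm by 85 mm) begins 54 mm behind the grasp point. The pads swing forward as they close: fully open they stand 13 mm farther back than shut.
Start: joints at [1.253, 0.628, 0.038, 1.517, -0.027, 0.996, -0.02], TCP at [161.973, -629.51, 231.313] pointing down, gripper open.
Joint ranges: [-3.06, 3.06], [-0.37, 2.12], [-1.25, 1.32], [0.18, 2.47], [-1.1, 4.24], [0.23, 1.98], [-2.94, 2.94]. Speed limits (rad/s): [2.57, 2.57, 3.14, 3.14, 3.14, 3.14, 3.14].

## Interface

Orientations are given as [roll, pitch, yaw] about the fixed x, y, z axes, in that order (R = Rz(yaw) Ry(pitch) Rx(roll)).
In Python, from cell import ctrl gives the robot as it stands.
- The arm moves only by the shell command python3 -m crank 'ROWS' [OPENING]. ROWS is JSON, a list that holds one entry, the list of rows, each a list of 6 numbers: the shift along the tool's x, y, z in units of 30 mm (1.0 is 30 mm), then the turn, a rotation vector about the tool's x, y, z in units of 6 degrees (1.0 is 6 degrees). In form: [[[tx, ty, tz, rx, ry, rz], ...]]. A call has 1 to 12 rows; each row shifts and turns the pose as measured when the row begins, along the tool's axes as they then stand; what a row does not reach is not made up. A row lasts 1/12 s, in which the tool goes at most 41.7 mm and 7.16 degrees, less where a joint would pass 70% of its speed; a pose out of reach is approached as far as the arm can. A call is refused whole if a number of a shift passes 1 or a number of a turn 1, either way. A call with a gripper value outside its range is refused whole. OPENING is the gripper command: -1 is fully open, 1 is shut, values between are in proportion, set as the call begins (- or left out, the last holds). The fingers move at their own pace and stop on an object; the grip force is fixed at half the most. Time passes only in rows, so rows that do not move let the fingers close. It gives the time, the measured TCP pose, the force and the opening at its end, in the units of the state.
- ctrl.read_state(): the state, without advancing time (a new reading comes with each control period).
- ctrl.get_image(name): name is "scene" or "side" or "wrist"; returns a dict with "color" (420x560x3 uint8, red, green, blue), "depth" (420x560 float32, mm along the optical axis (not along the pixel's ray), 0 where there is no reading), "camera_matrix" (3x3 intrinsics, pixels), "k1" (the pictures are not rectified: a ray, as slopes to the right and down, at radius r is drawn at 1 + k1 r^2 times it, then the intrinsics apply), "R" (3x3) and "t" (3): a world point X has camera coordinates R X + t. Camera axes: x right, y down, z forward; pixel columns grow to the right and rows downward; lengths in mm; the calibration is good to about 2 mm. A picture is of the moment at which its call begins.
- ctrl.finish_job(): hands the job in, once; it reports no verdict.
Trained networks look in a picture, given as the dict that the camera call returned (one of the last four; its "shot" number tells which), for a name from the list of things; names that differ only in an ending like _2 or _b are one class to them, and where a whole thing is asked for, a point or a joint stands for the part that bears it (a point fixed in the world has none). Each returns a list of dicts, best first, with "conf" (0 to 1); they miss things now and then, are a little off and sometimes report something else, mostly with a low value. They report only what shows in the picture. A call takes as long as a camera call. They do not tell look-alikes from the thing itself.
- ctrl.search_frame(query, picture): "extent" ([centre column, centre row, width, height] in pixels, round what is visible of it).
The state is a dict: "clock": time; "qpos": joint angles; "qd": joint speeds; "tau": joint torques, N m; "eef_pos": TCP position; "tool_rot": TCP orientation; "force": force on the tool from outside, world axes, zero at the start; "torque": the same for the moment, N m; "width": finger opening in mm.
Only numpy, scipy, OpenCV 4.12 (cv2) and the standard library are available. Lean on these libraries where they do the work, as an engineer would, in place of code of your own. Each camera call takes 0.05 s, during which the arm holds its last target. There are 200 camera calls.

## Working session

There is one attempt and no reset: what is moved stays moved. The work goes in short steps, Python scripts to look and compute and a shell command to move; the robot and the scene stay as the last step left them, time stands still between calls to the robot, and variables do not carry over. Pictures are saved under pics/ and viewed, about 8 in all and at most 12, crops included, and the job is handed in when it is done.

```bash
ls; mkdir -p pics
cat > h.py <<'E'
import numpy as np, cv2
from scipy.spatial.transform import Rotation as Ro
from cell import ctrl
def snap(n,fn=None):
    p=ctrl.get_image(n)
    if fn: cv2.imwrite('pics/'+fn,p['color'][:,:,::-1])
    return p
def cloud(p):
    K=np.array(p['camera_matrix'],float);d=p['depth']
    h,w=d.shape
    uv=np.stack(np.meshgrid(np.arange(w),np.arange(h)),-1).reshape(-1,1,2).astype(float)
    n=cv2.undistortPoints(uv,K,np.array([p['k1'],0,0,0,0.])).reshape(h,w,2)
    c=np.dstack([n*d[...,None],d])
    X=(c-np.array(p['t']).reshape(3))@np.array(p['R'])
    X[d<=0]=np.nan
    return X
def pix(p,X):
    K=np.array(p['camera_matrix'],float)
    return cv2.projectPoints(np.atleast_2d(np.array(X,float)),cv2.Rodrigues(np.array(p['R'],float))[0],np.array(p['t'],float),K,np.array([p['k1'],0,0,0,0.]))[0].reshape(-1,2)
def pose():
    s=ctrl.read_state()
    return np.array(s['eef_pos']),Ro.from_euler('xyz',s['tool_rot']),s
def delta(pos,R):
    """shift(30mm units) and turn (6deg units) in present tool axes to goal"""
    p,r,s=pose()
    return (r.inv().apply(np.array(pos)-p)/30).round(3),((r.inv()*R).as_rotvec(degrees=True)/6).round(3)
E
python3 - <<'E'
from h import *
a=snap('scene','s1.png');b=snap('side','d1.png')
cv2.imwrite('pics/both.png',cv2.resize(np.hstack([a['color'],b['color']])[:,:,::-1],(800,300)))
for n,p in(('scene',a),('side',b)):
    print(n,-np.array(p['R']).T@np.array(p['t']))
    X=cloud(p);np.save(n+'.npy',X)
    for q in ['panel','panel_big','rack','mast','clamp','bottle_a','scraper']:
        for r in ctrl.search_frame(q,p)[:3]:
            e=r['extent'];print(q,np.round(e),round(r['conf'],2),X[int(e[1]),int(e[0])].round())
print(ctrl.read_state())
E
```

```text
pics
scene [1238.47588102  437.52781556  696.22966594]
panel [463. 241.  23.  51.] 0.9 [366. 532.  59.]
panel [405. 204.  48.  37.] 0.88 [226. 349.  21.]
panel [374. 233.  50.  44.] 0.72 [509. 323. 104.]
panel_big [358. 238.  61.  54.] 0.74 [509. 286.  75.]
rack [361. 257.  85.  44.] 0.9 [510. 304.  18.]
rack [374. 233.  52.  45.] 0.66 [508. 320. 102.]
mast [161. 173. 125.  46.] 0.65 [ 592. -276.  139.]
clamp [152. 164.  33.  19.] 0.55 [ 586. -308.  156.]
bottle_a [252. 286.  26.  70.] 0.83 [803. 153. 110.]
bottle_a [170. 252.  36.  64.] 0.63 [799. -67.  99.]
scraper [281. 205.  39.  39.] 0.8 [417.  20.  20.]
side [-112.85417701  729.36835696 1157.34389527]
panel [291. 339.  47.  45.] 0.97 [223. 363.  50.]
panel [190. 239.  40.  39.] 0.97 [678. 325.  30.]
panel [250. 280.  47.  45.] 0.89 [421. 310.  62.]
panel_big [238. 259.  54.  43.] 0.9 [500. 282.  50.]
mast [352. 143.  94.  82.] 0.59 [ 533. -300.   99.]
mast [322. 232.  55.  44.] 0.29 [398.  26.  22.]
clamp [347. 126.  26.  20.] 0.84 [ 566. -307.  147.]
clamp [355. 143.  94.  80.] 0.74 [ 525. -300.   98.]
bottle_a [210. 182.  27.
[... 153 characters left out ...]
 20.  16.] 0.57 [ 567. -308.  150.]
{'clock': 0.8, 'qpos': array([ 1.25320281,  0.62835763,  0.03847711,  1.51741867, -0.02700115,
        0.99630841, -0.01999068]), 'qd': array([ 0.00109628,  0.00050518,  0.00052179,  0.00111665, -0.00104813,
        0.00064864,  0.00048571]), 'tau': array([-5.63612593e-04, -5.63208246e+01,  1.22575801e+00, -1.93774921e+01,
        1.10972914e-02,  1.45394839e-03, -2.52249515e-05]), 'eef_pos': array([ 161.9823292 , -629.49783557,  231.33449267]), 'tool_rot': array([ 3.14156815e+00, -5.28971661e-05,  2.51795295e-01]), 'force': array([-0.12020889, -0.37939247, -0.86671463]), 'torque': array([-0.01893933, -0.01065521,  0.01808492]), 'width': 85.16692969279899}
```

View pics/s1.png

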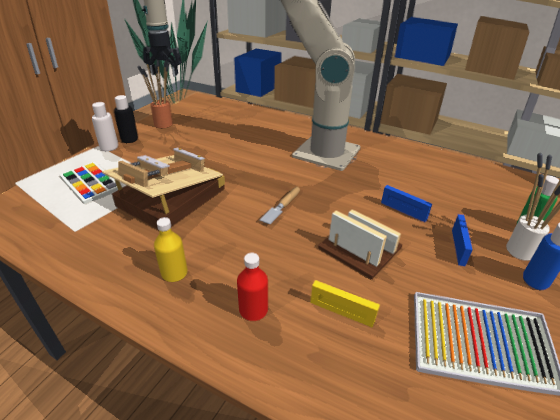

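View pics/d1.png

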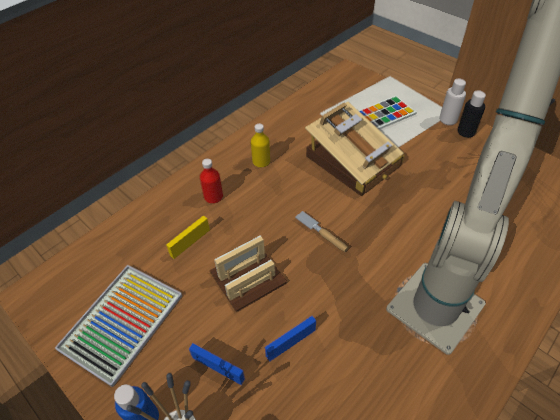

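Run:
```python
from h import *
a=np.load('scene.npy');b=np.load('side.npy')
def rect(P,l):
    r=cv2.minAreaRect(P[:,:2].astype(np.float32)) if len(P)>3 else None
    print(l,len(P),np.median(P,0).round(1) if len(P) else '',None if r is None else [np.round(r[0],1),np.round(r[1],1),round(r[2],1)])
for n,X in(('scene',a),('side',b)):
    P=X.reshape(-1,3);P=P[np.isfinite(P).all(1)]
    R=P[(P[:,0]>340)&(P[:,0]<620)&(P[:,1]>200)&(P[:,1]<420)]
    print(n,np.histogram(R[:,2],bins=np.arange(-5,125,10))[0])
    rect(R[(R[:,2]>96)],'top>96'); T=R[(R[:,2]>66)&(R[:,2]<80)&(R[:,0]<465)]; rect(T,'small top'); rect(R[(R[:,2]>9)&(R[:,2]<20)],'board')
    rect(R[(R[:,2]>35)&(R[:,2]<80)&(R[:,0]<465)],'small all')
    B=P[(P[:,0]>380)&(P[:,0]<720)&(P[:,1]>-450)&(P[:,1]<-150)&(P[:,2]>20)];rect(B,'easel');print(B[:,2].max())
    # colour-free: bottles
    for lo,hi in((-130,0),(90,220)):
        Q=P[(P[:,0]>680)&(P[:,0]<900)&(P[:,1]>lo)&(P[:,1]<hi)&(P[:,2]>20)];rect(Q,'bottle')
    Q=P[(P[:,0]>250)&(P[:,0]<560)&(P[:,1]>-60)&(P[:,1]<100)&(P[:,2]>8)];rect(Q,'scr')
for fn,(x,y,w,h) in(('s1',(90,120,150,112)),('d1',(190,90,230,230))):
    I=cv2.imread(f'pics/{fn}.png')[y:y+h,x:x+w]
    cv2.imwrite(f'pics/{fn}z.png',cv2.resize(I,None,fx=600/h*.9,fy=600/h*.9,interpolation=3))
I=np.hstack([cv2.resize(cv2.imread('pics/s1.png')[125:225,95:235],(420,300)),cv2.resize(cv2.imread('pics/d1.png')[95:190,295:415],(379,300))])
J=np.hstack([cv2.resize(cv2.imread('pics/s1.png')[200:280,300:412],(420,300)),cv2.resize(cv2.imread('pics/d1.png')[230:310,199:300],(379,300))])
cv2.imwrite('pics/z.png',np.vstack([I,J]))
```

```text
scene [3114  790  325  188  195  215  284  516  177  183  401    8]
top>96 385 [499.6 281.9 102.5] [array([495.5, 277.3]), array([150.3,  24.4]), 75.6]
small top 344 [432.9 305.3  72.4] [array([430.2, 302.4]), array([148.4,  21.6]), 76.8]
board 939 [517.2 301.4  13.8] [array([464.4, 290. ]), array([164.8, 161.5]), 77.5]
small all 549 [438.5 319.7  70.2] [array([430.5, 303.4]), array([150.5,  21.7]), 76.7]
easel 5500 [ 592.8 -276.5   83.1] [array([ 535. , -315.7]), array([224.8, 284.4]), 84.8]
172.98932759363666
bottle 1325 [792.5 -76.   96.7] [array([784.4, -83.5]), array([49.8, 64.8]), 57.7]
bottle 1515 [795.8 152.  101.8] [array([787.7, 145.2]), array([48.9, 64. ]), 30.3]
scr 402 [430.3  20.4  14.9] [array([405.2,  18. ]), array([ 38.7, 201.4]), 86.9]
side [2893  984  377  457  150  158  173  346  101  100  312   49]
top>96 351 [493.5 280.6 102.5] [array([494.3, 278.5]), array([150.2,  23.4]), 76.0]
small top 366 [427.6 306.8  72.8] [array([428.5, 304.4]), array([150.8,  22.7]), 76.2]
board 1159 [416.  307.8  13.1] [array([459.2, 288. ]), array([172. , 163.9]), 76.1]
small all 557 [426.1 308.8  70.6] [array([426.2, 304.9]), array([ 67.8, 149.4]), 3.5]
easel 5124 [ 526.2 -279.8   92. ] [array([ 527.9, -316. ]), array([228.4, 295.4]), 84.7]
173.58177941864668
bottle 583 [762.6 -77.1  96.8] [array([770.9, -83.2]), array([65.2, 54.6]), 33.6]
bottle 658 [761.7 153.4  96.9] [array([769.6, 145.8]), array([66.3, 53.4]), 63.1]
scr 470 [405.6  19.4  16.3] [array([432.9,  23.2]), array([ 62.7, 256.2]), 82.5]
```

View pics/z.png

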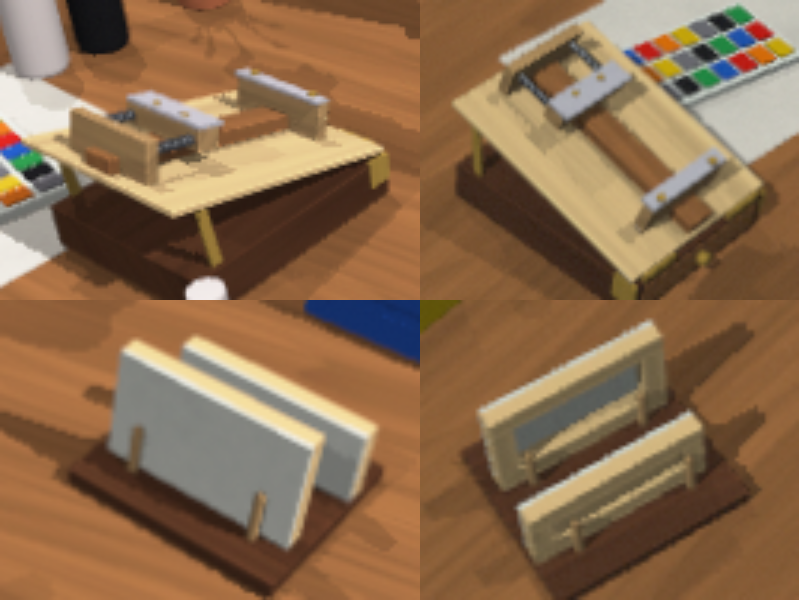

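The smaller panel is in the slot nearer the robot, at about (428, 304), top at 73 mm, normal at about -13.5°. The bigger one is in the far slot, top at 103. The easel's up-slope direction is at about -5°. I'll start moving.

```bash
python3 -m crank '[[[0,0,-0.2,0,0,-0.94],[0,0,-0.2,0,0,-0.94],[0,0,-0.2,0,0,-0.94],[0,0,-0.2,0,0,-0.94],[0,0,-0.2,0,0,-0.94],[0,0,-0.2,0,0,-0.94],[0,0,-0.2,0,0,-0.94],[0,0,-0.2,0,0,-0.94],[0,0,-0.2,0,0,-0.94],[0,0,-0.2,0,0,-0.94],[0,0,-0.2,0,0,-0.94]]]' --
cat > go.py <<'E'
# usage: go.py x y z  yaw_of_tool_y_deg  tilt_deg (tilt of tool z, forward along tool y)
import sys
from h import *
x,y,z,a,t=map(float,sys.argv[1:6])
yy=np.array([np.cos(np.radians(a)),np.sin(np.radians(a)),0]);zz=np.array([0,0,-1.])
M=np.column_stack([np.cross(yy,zz),yy,zz])
lx=M[:,0]
R=Ro.from_rotvec(lx*np.radians(t)*np.sign(np.dot(np.cross(zz,yy),lx)))*Ro.from_matrix(M)
p,r,s=pose();print('pos',p.round(1),'tooly',r.as_matrix()[:,1].round(3),'toolz',r.as_matrix()[:,2].round(3),'w',s['width'],'F',s['force'].round(1),'t',s['clock'])
print('q',s['qpos'].round(2));print('shift,turn',*delta([x,y,z],R))
E
python3 go.py 400 -420 300 -13.5 0
```

```text
pos [ 162.  -629.5  231.3] tooly [ 0.249 -0.968  0.   ] toolz [ 0. -0. -1.] w 85.16692969279899 F [-0.1 -0.4 -0.9] t 0.8
q [ 1.25  0.63  0.04  1.52 -0.03  1.   -0.02]
shift,turn [ 9.424 -4.786 -2.288] [  0.     -0.    -10.346]invalid input: not JSON, or not a number
```

```bash
python3 -m crank '[[[0,0,-0.2,0,0,-0.94],[0,0,-0.2,0,0,-0.94],[0,0,-0.2,0,0,-0.94],[0,0,-0.2,0,0,-0.94],[0,0,-0.2,0,0,-0.94],[0,0,-0.2,0,0,-0.94],[0,0,-0.2,0,0,-0.94],[0,0,-0.2,0,0,-0.94],[0,0,-0.2,0,0,-0.94],[0,0,-0.2,0,0,-0.94],[0,0,-0.2,0,0,-0.94]]]'; python3 go.py 430 -420 300 -13.5 0
```

```text
clock: 1.72
eef_pos: [161.3, -628.3, 298.6]
tool_rot: [-3.138, -0.003, 1.385]
force: [0.3, -0.6, -0.0]
width: 85.2
pos [ 161.3 -628.3  298.6] tooly [ 0.983 -0.185 -0.003] toolz [-0.003  0.003 -1.   ] w 85.22260495097142 F [ 0.3 -0.6 -0. ] t 1.7167
q [ 1.43  0.58 -0.27  1.42  0.16  1.16  0.96]
shift,turn [ 8.478  7.523 -0.05 ] [-0.034 -0.024  0.478]
```

```bash
python3 -m crank '[[[0.85,0.75,0,0,0,0.05],[0.85,0.75,0,0,0,0.05],[0.85,0.75,0,0,0,0.05],[0.85,0.75,0,0,0,0.05],[0.85,0.75,0,0,0,0.05],[0.85,0.75,0,0,0,0.05],[0.85,0.75,0,0,0,0.05],[0.85,0.75,0,0,0,0.05],[0.85,0.75,0,0,0,0.05],[0.85,0.75,0,0,0,0.05]]]'; python3 go.py 560 0 260 -13.5 0
```

```text
clock: 2.55
eef_pos: [433.8, -428.8, 298.1]
tool_rot: [-3.136, 0.009, 1.311]
force: [-0.4, -0.7, 0.5]
width: 85.2
pos [ 433.8 -428.8  298.1] tooly [ 0.966 -0.257 -0.006] toolz [-0.008 -0.007 -1.   ] w 85.20813491348946 F [-0.4 -0.7  0.5] t 2.55
q [ 0.9   0.52 -0.28  1.54  0.17  1.11  0.32]
shift,turn [14.904  0.406  1.139] [-0.058  0.081 -0.229]
```

```bash
python3 -m crank '[[[1,0.03,0,0,0,0],[1,0.03,0,0,0,0],[1,0.03,0,0,0,0],[1,0.03,0,0,0,0],[1,0.03,0,0,0,0],[1,0.03,0.1,0,0,0],[1,0.03,0.1,0,0,0],[1,0.03,0.1,0,0,0],[1,0.03,0.1,0,0,0],[1,0.03,0.1,0,0,0],[1,0.03,0.1,0,0,0],[1,0,0,0,0,0]]]'; python3 go.py 428.5 303.5 200 -13.5 0
```

```text
clock: 3.55
eef_pos: [544.5, -67.4, 277.5]
tool_rot: [3.138, 0.01, 1.312]
force: [1.7, -1.7, 0.9]
width: 85.3
pos [544.5 -67.4 277.5] tooly [ 0.967 -0.256  0.003] toolz [ 0.001 -0.01  -1.   ] w 85.29433659968738 F [ 1.7 -1.7  0.9] t 3.55
q [ 0.3   0.45 -0.34  1.74  0.19  0.99 -0.38]
shift,turn [10.984 -6.915  2.453] [ 0.031  0.093 -0.225]
```

```bash
python3 -m crank '[[[0.91,-0.57,0.15,0,0,-0.02],[0.91,-0.57,0.15,0,0,-0.02],[0.91,-0.57,0.15,0,0,-0.02],[0.91,-0.57,0.15,0,0,-0.02],[0.91,-0.57,0.15,0,0,-0.02],[0.91,-0.57,0.15,0,0,-0.02],[0.91,-0.57,0.15,0,0,-0.02],[0.91,-0.57,0.15,0,0,-0.02],[0.91,-0.57,0.15,0,0,-0.02],[0.91,-0.57,0.15,0,0,-0.02],[0.91,-0.57,0.15,0,0,-0.02],[0.91,-0.57,0.15,0,0,0]]]' 0; python3 go.py 428.5 303.5 120 -13.5 0;  python3 - <<'E'
from h import *
p=snap('wrist','w1.png');X=cloud(p).reshape(-1,3);X=X[np.isfinite(X).all(1)]
pp=pose()[0];print(-np.array(p['R']).T@np.array(p['t']))
R=X[(X[:,0]>340)&(X[:,0]<620)&(X[:,1]>200)&(X[:,1]<420)]
for lo,hi in((66,80),(96,110),(9,20)):
    T=R[(R[:,2]>lo)&(R[:,2]<hi)];print(lo,len(T),cv2.minAreaRect(T[:,:2].astype(np.float32)) if len(T) else '',T.mean(0) if len(T) else '')
E
```

```text
clock: 4.55
eef_pos: [426.1, 317.1, 219.6]
tool_rot: [3.127, 0.005, 1.331]
force: [0.9, 0.0, 0.1]
width: 42.9
pos [426.1 317.1 219.6] tooly [ 0.971 -0.237  0.015] toolz [ 0.013 -0.008 -1.   ] w 42.9333904928701 F [0.9 0.  0.1] t 4.55
q [-0.44  0.49 -0.38  1.86  0.26  0.83 -1.19]
shift,turn [-0.404  0.137  3.326] [ 0.144  0.048 -0.037]
[440.77354101 392.91057652 361.0114603 ]
66 2778 ((461.3759765625, 294.97540283203125), (149.87106323242188, 87.95281219482422), 75.96028137207031) [430.85645766 310.63318996  73.22306083]
96 3153 ((493.9617614746094, 281.97039794921875), (142.05752563476562, 19.657527923583984), 76.12004089355469) [496.58430632 294.22954109 102.85479898]
9 10779 ((459.2645568847656, 287.493896484375), (169.64830017089844, 161.34823608398438), 76.2109146118164) [446.09433341 303.7405298   13.24770991]
```

View pics/w1.png

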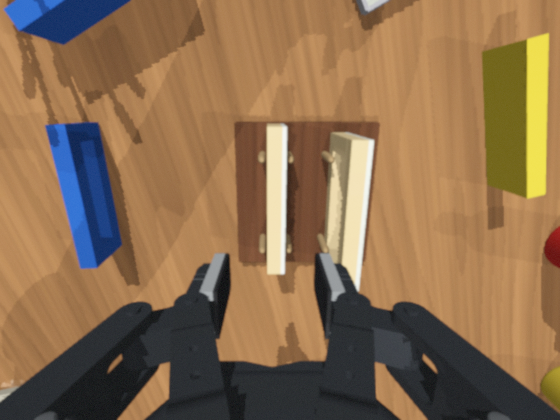

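```bash
python3 - <<'E'
from h import *
p=snap('wrist');X=cloud(p).reshape(-1,3);X=X[np.isfinite(X).all(1)]
R=X[(X[:,0]>380)&(X[:,0]<465)&(X[:,1]>200)&(X[:,1]<400)&(X[:,2]>69)&(X[:,2]<78)]
print(cv2.minAreaRect(R[:,:2].astype(np.float32)))
n=np.array([np.cos(np.radians(-14)),np.sin(np.radians(-14))]);print(np.percentile(R[:,:2]@n,[2,50,98]),np.array([428.5,303.5])@n)
E
python3 go.py 427.5 304 50 -14 0
```

```text
((426.8661804199219, 303.76458740234375), (150.06814575195312, 18.042736053466797), 76.02488708496094)
[331.93460819 340.65357456 349.33578866] 342.3484233947653
pos [423.2 322.4 219.5] tooly [ 0.974 -0.228  0.012] toolz [ 0.011 -0.004 -1.   ] w 42.71921520704129 F [-0.5 -0.1  0.5] t 4.65
q [-0.45  0.49 -0.38  1.86  0.26  0.83 -1.19]
shift,turn [-0.558  0.212  5.654] [0.115 0.01  0.139]
```

```bash
python3 -m crank '[[[-0.2,0.08,0.5,0.04,0,0.05],[-0.2,0.07,0.5,0.04,0,0.05],[-0.15,0.06,0.5,0.04,0,0.04],[0,0,0,0,0,0],[0,0,0,0,0,0]]]'; python3 go.py 426.9 303.8 49 -14 0
```

```text
clock: 5.07
eef_pos: [426.4, 306.3, 174.5]
tool_rot: [3.14, -0.001, 1.331]
force: [-0.1, 0.4, 0.3]
width: 42.8
pos [426.4 306.3 174.5] tooly [ 0.971 -0.238  0.002] toolz [ 0.002  0.001 -1.   ] w 42.761593810732705 F [-0.1  0.4  0.3] t 5.0667
q [-0.43  0.55 -0.36  1.92  0.28  0.72 -1.2 ]
shift,turn [-0.083  0.03   4.183] [ 0.016 -0.013  0.042]
```

```bash
python3 -m crank '[[[-0.04,0.02,0.7,0.01,-0.01,0.02],[-0.03,0.01,0.7,0,0,0.01],[0,0,0.7,0,0,0],[0,0,0.7,0,0,0],[0,0,0.6,0,0,0],[0,0,0.5,0,0,0],[0,0,0.28,0,0,0],[0,0,0,0,0,0]]]'; python3 -m crank '[[[0,0,0,0,0,0],[0,0,0,0,0,0],[0,0,0,0,0,0],[0,0,0,0,0,0],[0,0,0,0,0,0]]]' 1;python3 go.py 426.9 303.8 49 -14 0
```

```text
clock: 5.73
eef_pos: [435.9, 308.4, 52.8]
tool_rot: [3.128, -0.014, 1.324]
force: [0.2, -0.2, -0.4]
width: 43.0
clock: 6.15
eef_pos: [433.6, 311.0, 56.6]
tool_rot: [3.13, -0.016, 1.326]
force: [-1.4, 0.3, -1.7]
width: 16.9
pos [433.6 311.   56.6] tooly [ 0.97  -0.243  0.011] toolz [ 0.015  0.013 -1.   ] w 16.89358466962053 F [-1.4  0.3 -1.7] t 6.15
q [-0.51  0.73 -0.25  1.99  0.39  0.44 -1.3 ]
shift,turn [-0.292 -0.161  0.248] [ 0.107 -0.155 -0.008]
```

```bash
python3 -m crank '[[[0,0,0,0,0,0],[0,0,0,0,0,0],[-0.28,-0.1,0.1,0.05,-0.08,0],[0,-0.05,0.2,0.05,-0.08,0],[0,0,0,0,0,0],[0,0,0,0,0,0]]]' 0.2 ;python3 go.py 426.9 303.8 48 -14 0
```

```text
clock: 6.65
eef_pos: [429.9, 303.2, 48.7]
tool_rot: [3.137, -0.001, 1.323]
force: [1.2, 0.2, -0.3]
width: 34.2
pos [429.9 303.2  48.7] tooly [ 0.969 -0.245  0.005] toolz [ 0.005 -0.    -1.   ] w 34.20041023898739 F [ 1.2  0.2 -0.3] t 6.65
q [-0.51  0.74 -0.24  2.    0.4   0.44 -1.3 ]
shift,turn [-0.006 -0.102  0.024] [ 0.043 -0.009 -0.031]
```

```bash
python3 -m crank '[[[0,-0.1,0,0,0,0],[0,0,0,0,0,0],[0,0,0,0,0,0],[0,0,0,0,0,0]]]' 1;  python3 -m crank '[[[0,0,-0.2,0,0,0],[0,0,-0.4,0,0,0],[0,0,-0.6,0,0,0],[0,0,-0.7,0,0,0],[0,0,-0.7,0,0,0],[0,0,-0.7,0,0,0],[0,0,-0.6,0,0,0],[0,0,-0.5,0,0,0],[0,0,0,0,0,0],[0,0,0,0,0,0]]]';python3 go.py 560 150 170 -14 0
```

```text
clock: 6.98
eef_pos: [427.3, 303.9, 48.5]
tool_rot: [3.136, -0.001, 1.323]
force: [0.1, 0.5, -0.9]
width: 17.0
clock: 7.82
eef_pos: [424.9, 302.8, 187.3]
tool_rot: [3.139, 0.002, 1.324]
force: [-1.2, -0.5, -1.6]
width: 17.1
pos [424.9 302.8 187.3] tooly [ 0.97  -0.245  0.003] toolz [ 0.002 -0.003 -1.   ] w 17.12581334481834 F [-1.2 -0.5 -1.6] t 7.8167
q [-0.42  0.53 -0.37  1.91  0.27  0.75 -1.2 ]
shift,turn [-3.836  5.609  0.599] [ 0.026  0.021 -0.026]
```

```bash
python3 -m crank '[[[-0.5,0.6,0,0,0,0],[-0.76,0.94,0,0,0,0],[-0.76,0.94,0,0,0,0],[-0.76,0.94,0,0,0,0],[-0.76,0.94,0,0,0,0],[-0.76,0.94,0,0,0,0],[-0.76,0.94,0,0,0,0],[-0.76,0.94,0,0,0,0],[-0.76,0.94,0,0,0,0],[-0.4,0.4,0,0,0,0],[0,0,0,0,0,0],[0,0,0,0,0,0]]]' ;python3 go.py 620 40 170 -14 60
```

```text
clock: 8.82
eef_pos: [621.9, 26.1, 169.9]
tool_rot: [-3.122, 0.01, 1.333]
force: [-0.1, 0.7, -1.8]
width: 16.9
pos [621.9  26.1 169.9] tooly [ 0.972 -0.236 -0.02 ] toolz [-0.021 -0.005 -1.   ] w 16.861195768100348 F [-0.1  0.7 -1.8] t 8.8167
q [ 0.13  0.69 -0.37  1.63  0.3   0.9  -0.59]
shift,turn [ 0.434 -0.17  -0.003] [-10.187   0.056   0.109]
```

```bash
python3 -m crank '[[[0,0,0,-0.6,0,0],[0,0,0,-0.95,0,0],[0,0,0,-0.95,0,0],[0,0,0,-0.95,0,0],[0,0,0,-0.95,0,0],[0,0,0,-0.95,0,0],[0,0,0,-0.95,0,0],[0,0,0,-0.95,0,0],[0,0,0,-0.95,0,0],[0,0,0,-0.95,0,0],[0,0,0,-0.8,0,0],[0,0,0,0,0,0]]]' ;python3 go.py 620 40 80 -14 60
```

```text
clock: 9.82
eef_pos: [615.7, 9.5, 161.9]
tool_rot: [2.574, 0.076, 1.304]
force: [-0.5, 0.1, -1.8]
width: 17.3
pos [615.7   9.5 161.9] tooly [ 0.824 -0.183  0.536] toolz [ 0.502 -0.203 -0.841] w 17.252579987628042 F [-0.5  0.1 -1.8] t 9.8167
q [-0.25  0.56  0.01  2.18  1.82  0.33 -2.24]
shift,turn [ 1.221 -1.532  2.16 ] [-4.584  0.66   0.377]
```

```bash
python3 -m crank '[[[0,0,0,-0.07,0.53,-0.83],[0,0,0,-0.07,0.53,-0.83],[0,0,0,-0.07,0.53,-0.83],[0,0,0,-0.07,0.53,-0.83],[0,0,0,-0.07,0.53,-0.83],[0,0,0,-0.07,0.53,-0.83],[0,0,0,-0.07,0.53,-0.83],[0,0,0,0,0,0]]]' ;python3 go.py 620 20 80 26 60
```

```text
clock: 10.48
eef_pos: [606.6, 26.2, 155.9]
tool_rot: [2.597, 0.063, 1.975]
force: [0.4, -0.6, -1.2]
width: 17.0
pos [606.6  26.2 155.9] tooly [0.774 0.366 0.517] toolz [ 0.497  0.155 -0.854] w 16.964845602466298 F [ 0.4 -0.6 -1.2] t 10.4833
q [ 0.43  0.62 -0.62  2.21  2.2   0.23 -1.74]
shift,turn [-0.206 -1.038  2.349] [-4.814  0.763  0.099]
```

```bash
python3 -m crank '[[[0,0,0,-0.8,0.1,0],[0,0,0,-0.8,0.1,0],[0,0,0,-0.8,0.1,0],[0,0,0,-0.8,0.1,0],[0,0,0,-0.8,0.1,0],[0,0,0,0,0,0]]]' ;python3 go.py 620 20 80 26 60
```

```text
clock: 10.98
eef_pos: [604.0, 35.8, 153.0]
tool_rot: [2.186, 0.014, 2.016]
force: [-0.7, 0.4, -2.5]
width: 16.4
pos [604.   35.8 153. ] tooly [0.516 0.259 0.817] toolz [ 0.741  0.344 -0.577] w 16.412931548788208 F [-0.7  0.4 -2.5] t 10.9833
q [ 0.84  1.07 -1.1   2.44  2.86  0.82 -1.95]
shift,turn [-0.668 -1.848  1.618] [-0.876  0.145  0.07 ]
```

```bash
python3 go.py 635 50 60 26 56
```

```text
pos [604.   35.8 153. ] tooly [0.516 0.259 0.817] toolz [ 0.741  0.344 -0.577] w 16.412931548788208 F [-0.7  0.4 -2.5] t 10.9833
q [ 0.84  1.07 -1.1   2.44  2.86  0.82 -1.95]
shift,turn [ 0.029 -1.876  2.717] [-0.209  0.147  0.065]
```

```bash
python3 -m crank '[[[0,-0.27,0.39,-0.03,0.02,0],[0,-0.27,0.39,-0.03,0.02,0],[0,-0.27,0.39,-0.03,0.02,0],[0,-0.27,0.39,-0.03,0.02,0],[0,-0.27,0.39,-0.03,0.02,0],[0,-0.27,0.39,-0.03,0.02,0],[0,-0.27,0.39,0,0,0],[0,0,0,0,0,0],[0,0,0,0,0,0]]]' ;python3 go.py 640 52 30 26 56
```

```text
clock: 11.73
eef_pos: [636.3, 57.6, 50.5]
tool_rot: [2.207, 0.015, 2.04]
force: [-0.2, 1.6, -1.0]
width: 16.9
pos [636.3  57.6  50.5] tooly [0.524 0.28  0.804] toolz [ 0.721  0.355 -0.594] w 16.884587033857404 F [-0.2  1.6 -1. ] t 11.7333
q [ 0.74  1.29 -0.99  2.34  2.97  0.89 -1.87]
shift,turn [-0.212 -0.539  0.429] [-0.41  -0.035  0.205]
```

```bash
python3 -m crank '[[[0,-0.2,0.15,-0.08,0,0],[0,-0.2,0.15,-0.08,0,0],[0,-0.12,0.09,-0.08,0,0],[0,0,0,0,0,0],[0,0,0,0,0,0]]]' ;python3 go.py 640 60 28 26 56
python3 - <<'E'
from h import *
a=snap('scene');b=snap('side')
for p,n in((a,'a'),(b,'b')):
    u,v=pix(p,pose()[0])[0].astype(int);I=p['color'][v-50:v+50,u-65:u+65,::-1]
    cv2.imwrite(f'pics/l_{n}.png',cv2.resize(I,(400,308),interpolation=3))
cv2.imwrite('pics/l.png',np.hstack([cv2.imread('pics/l_a.png'),cv2.imread('pics/l_b.png')]))
E
```

```text
clock: 12.15
eef_pos: [637.7, 58.1, 32.6]
tool_rot: [2.181, 0.022, 2.044]
force: [0.0, 0.6, -0.6]
width: 16.9
pos [637.7  58.1  32.6] tooly [0.502 0.277 0.819] toolz [ 0.735  0.362 -0.573] w 16.930399301663005 F [ 0.   0.6 -0.6] t 12.15
q [ 0.75  1.36 -0.97  2.33  3.04  0.93 -1.85]
shift,turn [ 0.025 -0.071  0.167] [-0.161 -0.032  0.277]
```

View pics/l.png

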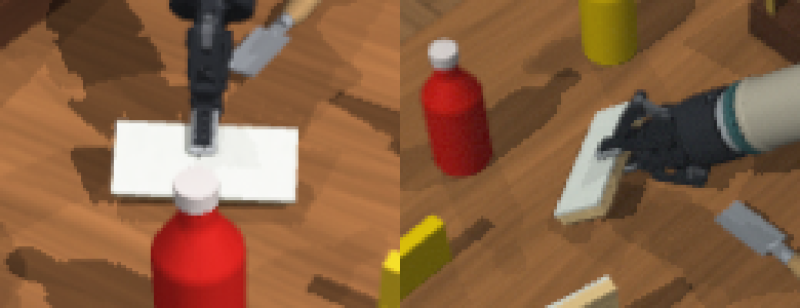

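```bash
python3 -m crank '[[[0,-0.1,0.07,0,0,0],[0,-0.06,0.04,0,0,0],[0,0,0,0,0,0]]]'; python3 -m crank '[[[0,0,0,0,0,0],[0,0,0,0,0,0],[0,0,0,0,0,0]]]' 0.4;  python3 -m crank '[[[0,0,-0.3,0,0,0],[0,0,-0.4,0,0,0],[0,0,-0.5,0,0,0],[0,0,-0.7,0,0,0],[0,0.2,-0.7,0,0,0],[0,0.4,-0.7,0,0,0],[0,0.4,-0.5,0,0,0],[0,0.4,-0.5,0,0,0],[0,0,0,0,0,0]]]'
python3 - <<'E'
from h import *
a=snap('scene');b=snap('side')
for p,n in((a,'a'),(b,'b')):
    u,v=pix(p,[630,55,10])[0].astype(int);I=p['color'][v-50:v+50,u-65:u+65,::-1]
    cv2.imwrite(f'pics/l_{n}.png',cv2.resize(I,(400,308),interpolation=3))
    X=cloud(p).reshape(-1,3);c=p['color'].reshape(-1,3).astype(int)
    m=np.isfinite(X).all(1)&(X[:,0]>540)&(X[:,0]<735)&(X[:,1]>-80)&(X[:,1]<200)&(X[:,2]>13)&(X[:,2]<26)
    T=X[m];print(len(T),T.mean(0),T[:,2].std(),cv2.minAreaRect(T[:,:2].astype(np.float32)))
cv2.imwrite('pics/l2.png',np.hstack([cv2.imread('pics/l_a.png'),cv2.imread('pics/l_b.png')]))
E
python3 go.py 620 50 200 26 0
```

```text
clock: 12.5
eef_pos: [638.2, 57.9, 28.1]
tool_rot: [2.179, 0.022, 2.043]
force: [-0.5, -0.6, 1.5]
width: 17.3
clock: 12.75
eef_pos: [638.4, 58.0, 28.5]
tool_rot: [2.178, 0.022, 2.044]
force: [-0.5, 0.7, -0.2]
width: 25.5
clock: 13.5
eef_pos: [579.9, 8.5, 131.1]
tool_rot: [2.195, 0.017, 2.045]
force: [0.2, 0.1, 0.5]
width: 25.6
870 [630.45102523  56.16560692  16.79184692] 1.290567855852984 ((631.0759887695312, 55.458656311035156), (64.76296997070312, 149.73495483398438), 26.361093521118164)
614 [627.59085961  58.35713095  17.57759452] 2.352247024858333 ((629.8319091796875, 55.17327880859375), (61.771507263183594, 156.1690673828125), 27.301931381225586)
pos [579.7   9.6 129.7] tooly [0.515 0.279 0.811] toolz [ 0.725  0.363 -0.585] w 25.760241865739445 F [-0.2  0.1 -0.1] t 13.6
q [ 1.    1.24 -1.25  2.47  2.73  0.83 -1.63]
shift,turn [0.546 2.968 0.09 ] [9.029 0.037 0.264]
```

View pics/l2.png

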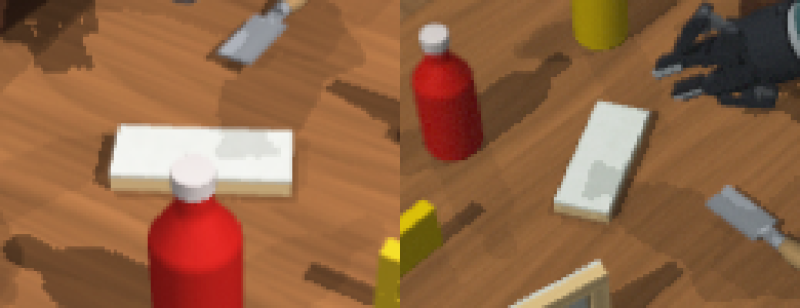

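```bash
python3 -m crank '[[[0,0.5,0.1,0.6,0,0],[0,0.5,0,0.85,0,0],[0,0.4,-0.1,0.85,0,0],[0,0.3,-0.1,0.85,0,0],[0,0.2,-0.2,0.85,0,0],[0,0.2,-0.2,0.85,0,0],[0,0.1,-0.2,0.85,0,0],[0,0.1,-0.2,0.85,0,0],[0,0,-0.2,0.85,0,0],[0,0,0,0.85,0,0],[0,0,0,0.7,0,0],[0,0,0,0,0,0]]]' -1; python3 go.py 630.5 55.3 150 26.5 0
```

```text
clock: 14.6
eef_pos: [584.8, 15.2, 152.9]
tool_rot: [2.933, 0.016, 2.054]
force: [1.1, 0.8, -0.2]
width: 85.4
pos [584.8  15.2 152.9] tooly [0.865 0.457 0.207] toolz [ 0.191  0.082 -0.978] w 85.44893746196932 F [ 1.1  0.8 -0.2] t 14.6
q [ 0.58  0.75 -0.97  1.95  0.94  0.7  -0.43]
shift,turn [0.479 1.909 0.494] [1.994 0.131 0.212]
```

```bash
python3 -m crank '[[[0.1,0.45,-0.1,0.65,0.04,0.07],[0.1,0.45,-0.1,0.65,0.04,0.07],[0.1,0.45,-0.1,0.65,0.04,0.07],[0.1,0.45,0,0,0,0],[0,0,0,0,0,0],[0,0,0,0,0,0]]]'
python3 - <<'E'
from h import *
p=snap('wrist','w2.png');X=cloud(p).reshape(-1,3)
m=np.isfinite(X).all(1)&(X[:,0]>540)&(X[:,0]<735)&(X[:,1]>-80)&(X[:,1]<200)&(X[:,2]>14)&(X[:,2]<24)
T=X[m];print(len(T),T.mean(0),T[:,2].std(),cv2.minAreaRect(T[:,:2].astype(np.float32)))
E
python3 go.py 630.5 55.3 100 26.5 0
```

```text
clock: 15.1
eef_pos: [616.3, 49.5, 157.4]
tool_rot: [-3.124, 0.003, 2.045]
force: [-0.2, 0.1, -0.2]
width: 85.4
9802 [625.67592874  60.62589931  17.21449142] 0.6838625547089716 ((628.4031372070312, 55.31756591796875), (60.050865173339844, 150.24012756347656), 26.585330963134766)
pos [615.8  49.3 157.3] tooly [ 0.89   0.456 -0.018] toolz [-0.015 -0.011 -1.   ] w 85.20422813351834 F [0.2 1.  0.3] t 15.15
q [ 0.4   0.86 -0.96  1.65  0.78  1.08 -0.33]
shift,turn [-0.04   0.561  1.9  ] [-0.172  0.03   0.109]
```

```bash
python3 -m crank '[[[0,0.25,0.6,-0.09,0.01,0.05],[0,0.22,0.7,-0.08,0.01,0.05],[0,0,0.7,0,0,0],[0,0,0.7,0,0,0],[0,0,0.4,0,0,0],[0,0,0,0,0,0],[0,0,0,0,0,0]]]'; python3 go.py 628.4 55.3 5 26.6 0
```

```text
clock: 15.73
eef_pos: [620.4, 46.4, 59.0]
tool_rot: [-3.137, 0.008, 2.035]
force: [0.2, 0.6, 0.2]
width: 85.2
pos [620.4  46.4  59. ] tooly [ 0.894  0.448 -0.004] toolz [-0.    -0.009 -1.   ] w 85.21608047733622 F [0.2 0.6 0.2] t 15.7333
q [ 0.36  0.97 -0.86  1.71  0.92  0.92 -0.43]
shift,turn [0.161 0.378 1.798] [-0.041  0.074  0.   ]
```

```bash
python3 -m crank '[[[0.12,0.25,0,-0.02,0.04,0],[0.1,0.2,0.4,-0.02,0.03,0],[0.05,0.05,0.4,0,0,0],[0.02,0.03,0.3,0,0,0],[0,0,0,0,0,0],[0,0,0,0,0,0]]]'; python3 go.py 628.4 55.3 3 26.6 0
```

```text
clock: 16.23
eef_pos: [633.9, 63.0, 26.3]
tool_rot: [3.135, 0.001, 2.035]
force: [1.3, 0.3, 0.4]
width: 85.5
pos [633.9  63.   26.3] tooly [0.894 0.447 0.006] toolz [ 0.006  0.002 -1.   ] w 85.46603733748806 F [1.3 0.3 0.4] t 16.2333
q [ 0.32  1.02 -0.83  1.68  0.96  0.88 -0.46]
shift,turn [-0.148 -0.283  0.776] [ 0.06   0.012 -0.005]
```

```bash
python3 -m crank '[[[-0.13,-0.25,0.1,0.03,0.01,0],[-0.02,-0.03,0.3,0.03,0,0],[0,0,0.3,0,0,0],[0,0,0.1,0,0,0],[0,0,0,0,0,0],[0,0,0,0,0,0]]]'; python3 go.py 628.4 55.3 -1 26.6 0
```

```text
clock: 16.73
eef_pos: [627.4, 53.7, -0.5]
tool_rot: [-3.14, 0.001, 2.034]
force: [-0.4, -0.3, -0.3]
width: 85.5
pos [ 6.274e+02  5.370e+01 -5.000e-01] tooly [ 0.895  0.447 -0.002] toolz [-0.001 -0.001 -1.   ] w 85.48982943940847 F [-0.4 -0.3 -0.3] t 16.7333
q [ 0.32  1.05 -0.81  1.7   0.99  0.85 -0.48]
shift,turn [0.032 0.053 0.017] [-0.016  0.006 -0.008]
```

```bash
python3 -m crank '[[[0.03,0.04,0,0,0,0],[0,0,0,0,0,0],[0,0,0,0,0,0],[0,0,0,0,0,0],[0,0,0,0,0,0]]]' 1; python3 -m crank '[[[0,0,-0.2,0,0,0],[0,0,-0.4,0,0,0],[0,0,-0.6,0,0,0],[0,0,-0.6,0,0,0],[0,0,-0.6,0,0,0],[0,0,-0.6,0,0,0],[0,0,-0.6,0,0,0],[0,0,-0.6,0,0,0],[0,0,-0.6,0,0,0],[0,0,-0.6,0,0,0],[0,0,0,0,0,0],[0,0,0,0,0,0]]]'; python3 go.py 480 -170 200 85 0
python3 - <<'E'
from h import *
p=snap('wrist','w3.png');X=cloud(p);P,r,_=pose()
Y=r.inv().apply((X-P).reshape(-1,3));c=p['color'].reshape(-1,3).astype(int)
m=np.isfinite(Y).all(1)&(abs(Y[:,1])<45)&(abs(Y[:,0])<100)&(Y[:,2]<12)&(Y[:,2]>-60)&(c.min(1)>110)
T=Y[m];print(len(T),T.min(0),T.max(0),np.median(T,0));T=T[abs(T[:,1])<28]
A=np.c_[T[:,:2],np.ones(len(T))];print(np.linalg.lstsq(A,T[:,2],rcond=None)[0], cv2.minAreaRect(T[:,:2].astype(np.float32)))
cam=r.inv().apply(-np.array(p['R']).T@np.array(p['t'])-P);print(cam)
E
```

```text
clock: 17.15
eef_pos: [629.3, 56.0, 1.0]
tool_rot: [3.141, 0.001, 2.034]
force: [0.1, -0.2, -1.9]
width: 58.2
clock: 18.15
eef_pos: [627.0, 57.0, 178.8]
tool_rot: [3.141, 0.001, 2.038]
force: [-1.2, -0.2, -2.4]
width: 58.6
pos [627.   57.  178.8] tooly [0.893 0.45  0.001] toolz [ 0.001 -0.    -1.   ] w 58.55938964704284 F [-1.2 -0.2 -2.4] t 18.15
q [ 0.4   0.84 -0.97  1.62  0.76  1.11 -0.32]
shift,turn [-4.548 -7.783 -0.709] [ 4.000e-03  1.300e-02 -9.705e+00]
34397 [-47.66740452 -37.65694262 -42.50166037] [75.44511149 33.87687689 -6.27765308] [ 26.09637115  -1.97852112 -16.79053057]
[-7.44993994e-05  1.04857179e-04 -1.67470367e+01] ((13.980892181396484, -0.000308990478515625), (122.92736053466797, 55.99660110473633), 0.001156326849013567)
[  77.37270616   -1.81819319 -141.64555267]
```

View pics/w3.png

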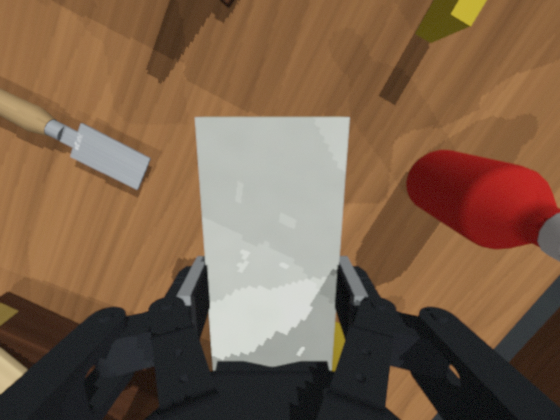

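```bash
cat > mast.py <<'E'
from h import *
def fit(P,psi=np.radians(-5.2),o=np.array([528,-316,109.])):
    # board plane by robust fit of points near predicted
    P=P[np.isfinite(P).all(1)]
    P=P[(abs(P[:,:2]-o[:2])<190).all(1)&(P[:,2]>45)&(P[:,2]<185)]
    def fr(psi,o):
        c,s=np.cos(np.radians(15)),np.sin(np.radians(15))
        x=np.array([c*np.cos(psi),c*np.sin(psi),s]);y=np.array([-np.sin(psi),np.cos(psi),0]);M=np.column_stack([x,y,np.cross(x,y)])
        return M,(P-o)@M
    for it in range(4):
        M,L=fr(psi,o)
        b=L[(abs(L[:,2]+16)<(12 if it==0 else 5))&(abs(L[:,1])>25)]
        A=np.c_[b[:,:2],np.ones(len(b))];k=np.linalg.lstsq(A,b[:,2],rcond=None)[0]
        b=b[abs(b[:,2]-A@k)<2.5];A=np.c_[b[:,:2],np.ones(len(b))];k=np.linalg.lstsq(A,b[:,2],rcond=None)[0]
        r=cv2.minAreaRect(b[:,:2].astype(np.float32));a=r[2];a=a-90 if a>45 else a
        psi+=np.radians(a)
        o=o+M@np.array([r[0][0]-17.5,r[0][1],k[2]+16])
    M,L=fr(psi,o);print('psi',np.degrees(psi).round(2),'o',o.round(1),'plane',k.round(4),'rect',np.round(r[1],1),'n',len(b))
    return M,o,L
E
python3 - <<'E'
from mast import *
a=np.load('scene.npy').reshape(-1,3);b=np.load('side.npy').reshape(-1,3)
for n,P in(('scene',a),('side',b),('both',np.vstack([a,b]))):
    print(n);M,o,L=fit(P)
    t=L[(L[:,2]>22)&(L[:,2]<32)]
    for nm,q in(('ledge',t[(t[:,0]<-55)&(t[:,0]>-110)]),('clamp',t[(t[:,0]>35)&(t[:,0]<95)]),('slat',L[(abs(L[:,2])<4)&(abs(L[:,1])<25)&(abs(L[:,0])<45)])):
        print(nm,len(q),np.percentile(q,[2,50,98],axis=0).round(1).tolist())
E
```

```text
scene
psi -4.9 o [ 513.5 -313.5  108.2] plane [-1.30000e-03 -4.40000e-03 -1.60003e+01] rect [223.2 294. ] n 1292
ledge 114 [[-87.1, -58.6, 23.5], [-73.3, 2.3, 28.2], [-65.8, 57.2, 31.5]]
clamp 190 [[52.4, -50.8, 22.3], [72.4, 8.0, 28.0], [83.4, 50.5, 30.4]]
slat 90 [[-43.9, -17.0, -3.6], [-16.5, 7.1, 0.3], [20.0, 17.5, 1.9]]
side
psi -5.4 o [ 511.6 -313.2  107.2] plane [-2.00000e-04  5.30000e-03 -1.59998e+01] rect [224.2 292.3] n 1582
ledge 149 [[-87.6, -57.9, 22.7], [-77.7, 2.8, 28.1], [-67.4, 57.3, 31.6]]
clamp 199 [[51.6, -52.2, 22.5], [66.8, 0.6, 27.4], [82.2, 50.8, 31.6]]
slat 192 [[-41.5, -18.9, -3.8], [1.1, -1.4, 0.1], [44.3, 17.3, 3.9]]
both
psi -5.19 o [ 512.9 -313.2  107.7] plane [-6.00000e-04  1.30000e-03 -1.59976e+01] rect [294.7 223.9] n 2846
ledge 265 [[-88.7, -57.9, 22.5], [-76.5, 3.0, 28.3], [-65.7, 57.6, 31.6]]
clamp 391 [[50.6, -51.1, 22.5], [68.7, 3.6, 27.8], [83.6, 50.6, 31.4]]
slat 281 [[-42.8, -18.8, -3.6], [-6.8, 2.2, 0.3], [43.0, 17.2, 3.7]]
```

```bash
cat > goal.py <<'E'
# goal.py xh z0 theta [yoff]: delta to the pose; also prints present panel state in mast frame
import sys
from h import *
O=np.array([514.5,-313.3,108.5]);psi=np.radians(-5.2)
c,s=np.cos(np.radians(15)),np.sin(np.radians(15))
x=np.array([c*np.cos(psi),c*np.sin(psi),s]);y=np.array([-np.sin(psi),np.cos(psi),0]);M=np.column_stack([x,y,np.cross(x,y)])
xh,z0,th=map(float,sys.argv[1:4]);yo=float(sys.argv[4]) if len(sys.argv)>4 else 0
u=np.array([np.cos(th),0,-np.sin(th)]);n=np.array([np.sin(th),0,np.cos(th)])
C=np.array([xh-18*np.sin(th),yo,z0])-75*u+9*n
T=O+M@(C-7.75*n+.4*u)
R=Ro.from_matrix(M@np.column_stack([-u,[0,1,0],-n]))
P,r,S=pose();A=M.T@r.as_matrix();un,nn=-A[:,0],-A[:,2]
Cn=M.T@(P-O)+7.75*nn-.4*un
f=lambda a,b:(Cn+75*a*un+9*b*nn).round(1)
print('t',S['clock'].round(2),'P',P.round(1),'w',S['width'].round(1),'Fmast',(M.T@S['force']).round(1),'q',S['qpos'].round(2))
print('centre',Cn.round(1),'theta',np.arctan2(-un[2],un[0]).round(3),'yaw',np.arctan2(un[1],un[0]).round(3),'roll',nn[1].round(3),'head top',f(1,1),'bot',f(1,-1),'foot top',f(-1,1),'bot',f(-1,-1))
print('target TCP',T.round(1));print('shift,turn',*delta(T,R))
E
python3 goal.py 40 30 0.3
```

```text
Traceback (most recent call last):
  File "goal.py", line 15, in <module>
    print('t',S['clock'].round(2),'P',P.round(1),'w',S['width'].round(1),'Fmast',(M.T@S['force']).round(1),'q',S['qpos'].round(2))
              ^^^^^^^^^^^^^^^^
AttributeError: 'float' object has no attribute 'round'
```

```bash
sed -i "s/S\['clock'\].round(2)/round(S['clock'],2)/;s/S\['width'\].round(1)/round(S['width'],1)/" goal.py
python3 -m crank '[[[0,0,-0.2,0,0,-0.5],[0,0,-0.2,0,0,-0.8],[0,0,-0.2,0,0,-0.9],[0,0,-0.2,0,0,-0.9],[0,0,-0.2,0,0,-0.9],[0,0,-0.2,0,0,-0.9],[0,0,-0.1,0,0,-0.9],[0,0,0,0,0,-0.9],[0,0,0,0,0,-0.9],[0,0,0,0,0,-0.9],[0,0,0,0,0,-0.8],[0,0,0,0,0,0]]]'; python3 goal.py 30 50 0.3
```

```text
clock: 19.2
eef_pos: [619.3, 53.9, 205.0]
tool_rot: [-3.134, -0.02, 3.064]
force: [0.0, -0.1, -1.3]
width: 58.3
t 19.2 P [619.3  53.9 205. ] w 58.3 Fmast [-0.3 -0.1 -1.2] q [ 0.47  0.9  -1.18  1.59  0.85  1.28  0.63]
centre [ 95.4 375.2  82.4] theta 0.282 yaw 0.014 roll 0.008 head top [170.  376.3  70.1] bot [165.  376.2  52.8] foot top [ 25.9 374.3 111.9] bot [ 20.9 374.1  94.6]
target TCP [ 451.2 -307.5  167.3]
shift,turn [  4.634 -12.433   1.449] [-0.078  0.171  0.13 ]
```

```bash
python3 -m crank '[[[0.36,-0.8,0,0,0.02,0],[0.36,-0.95,0,0,0.02,0],[0.36,-0.95,0,0,0.02,0],[0.36,-0.95,0,0,0.02,0],[0.36,-0.95,0,0,0.02,0],[0.36,-0.95,0,0,0.02,0],[0.36,-0.95,0,0,0,0],[0.36,-0.95,0,0,0,0],[0.36,-0.95,0,0,0,0],[0.36,-0.95,0,0,0,0],[0.36,-0.95,0,0,0,0],[0.36,-0.95,0,0,0,0]]]'; python3 goal.py 30 40 0.3
```

```text
clock: 20.2
eef_pos: [450.8, -275.8, 200.4]
tool_rot: [3.141, -0.048, 3.05]
force: [0.6, -0.7, -2.0]
width: 58.7
t 20.2 P [ 450.8 -275.8  200.4] w 58.7 Fmast [ 0.1 -0.7 -2.1] q [ 1.18  0.8  -1.21  1.83  0.82  1.17  1.16]
centre [-38.8  31.6 113.6] theta 0.309 yaw -0.001 roll -0.0 head top [35.4 31.5 99.4] bot [29.9 31.5 82.2] foot top [-107.5   31.7  145. ] bot [-113.    31.7  127.9]
target TCP [ 453.7 -307.8  157.6]
shift,turn [-0.264 -1.053  1.416] [ 0.004 -0.09  -0.011]
```

```bash
python3 -m crank '[[[-0.06,-0.35,0.4,0,-0.02,0],[-0.06,-0.35,0.5,0,-0.02,0],[-0.05,-0.3,0.5,0,-0.02,0],[0,0,0,0,0,0],[0,0,0,0,0,0],[0,0,0,0,0,0]]]'; python3 goal.py 38 4 0.3
python3 - <<'E'
from h import *
a=snap('scene');b=snap('side');w=snap('wrist');np.save('wcl.npy',cloud(w))
L=[]
for p,n,s in((a,'a',60),(b,'b',60)):
    u,v=pix(p,[514,-313,120])[0].astype(int);I=p['color'][v-55:v+55,max(0,u-70):u+70,::-1]
    L.append(cv2.resize(I,(400,300),interpolation=3))
cv2.imwrite('pics/e1.png',np.vstack([np.hstack(L),cv2.copyMakeBorder(cv2.resize(w['color'][:,:,::-1],(400,300)),0,0,0,400,0)]))
E
```

```text
clock: 20.7
eef_pos: [444.1, -314.9, 152.1]
tool_rot: [-3.14, -0.049, 3.024]
force: [0.2, -0.4, -1.9]
width: 58.4
t 20.7 P [ 444.1 -314.9  152.1] w 58.4 Fmast [-0.2 -0.4 -1.9] q [ 1.2   0.88 -1.14  1.83  0.9   1.12  1.16]
centre [-54.3  -8.   67.7] theta 0.311 yaw -0.029 roll 0.0 head top [ 19.8 -10.   53.3] bot [ 14.3 -10.   36.2] foot top [-122.9   -5.9   99.3] bot [-128.5   -5.9   82.1]
target TCP [ 470.7 -309.3  124.9]
shift,turn [-0.904  0.29   0.862] [-0.002 -0.107 -0.259]
```

View pics/e1.png

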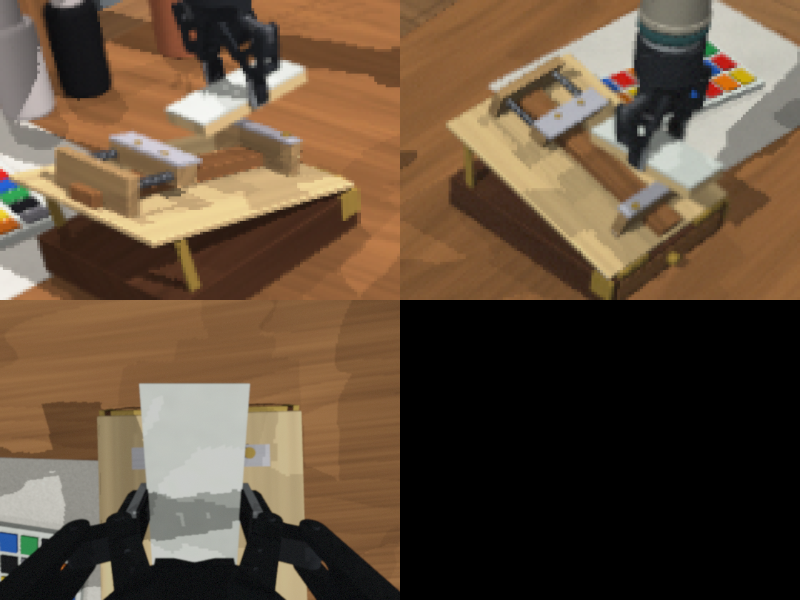

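Run:
```python
import sys;sys.argv=['',*'38 4 .3'.split()]
from goal import *
X=np.load('wcl.npy').reshape(-1,3);X=X[np.isfinite(X).all(1)];L=(X-O)@M
L=L[(abs(L[:,1])<125)&(abs(L[:,0]+20)<150)]
q=L[(L[:,2]>21)&(L[:,2]<34)&(L[:,0]<-50)&(L[:,0]>-110)]
print(len(q),np.percentile(q,[1,50,99],axis=0).round(1).tolist())
for sgn in(-1,1):
    z=q[q[:,1]*sgn>35];print(sgn,len(z),np.percentile(z,[1,3,50,97,99],axis=0).round(1).tolist())
b=L[(abs(L[:,2]+16)<5)]
A=np.c_[b[:,:2],np.ones(len(b))];print(np.linalg.lstsq(A,b[:,2],rcond=None)[0].round(4))
print('edges',np.percentile(b,[.3,99.7],axis=0).round(1).tolist())
for lo,hi in((-110,-90),(-60,-30),(-20,10)):
    z=b[(b[:,0]>lo)&(b[:,0]<hi)];print(lo,np.percentile(z[:,1],[.5,99.5]).round(1))
```

```text
t 20.85 P [ 445.  -314.6  153.1] w 58.5 Fmast [ 0.6  0.2 -2. ] q [ 1.2   0.87 -1.14  1.83  0.9   1.12  1.16]
centre [-53.2  -7.6  68.5] theta 0.309 yaw -0.027 roll 0.001 head top [20.9 -9.5 54.2] bot [15.4 -9.5 37.1] foot top [-121.9   -5.7   99.9] bot [-127.4   -5.7   82.7]
target TCP [ 470.7 -309.3  124.9]
shift,turn [-0.875  0.276  0.898] [-0.01  -0.088 -0.241]
1653 [[-89.9, -62.1, 26.6], [-80.5, 40.9, 28.2], [-71.4, 57.9, 31.9]]
-1 546 [[-89.9, -62.4, 26.5], [-89.6, -62.1, 26.8], [-80.5, -56.8, 28.0], [-71.8, -51.6, 29.2], [-71.3, -51.1, 29.4]]
1 1107 [[-89.9, 35.4, 26.7], [-89.6, 36.0, 26.8], [-80.5, 46.9, 28.3], [-71.8, 57.4, 31.7], [-71.4, 58.0, 32.2]]
[ 1.10000e-03  9.00000e-04 -1.59904e+01]
edges [[-130.8, -111.2, -18.8], [72.2, 107.0, -14.1]]
-110 [-110.8  106.7]
-60 [-111.   106.7]
-20 [-111.5  106.7]
```

```bash
sed -i 's/514.5,-313.3,108.5/513.8,-314.8,108.4/' goal.py; python3 -m crank '[[[-0.35,0.1,0.05,0,-0.03,-0.12],[-0.3,0.1,0.15,0,-0.03,-0.12],[-0.2,0.04,0.2,0,0,0],[0,0,0.2,0,0,0],[0,0,0,0,0,0],[0,0,0,0,0,0]]]'; python3 goal.py 42 5 0.31
```

```text
clock: 21.35
eef_pos: [476.3, -306.9, 134.0]
tool_rot: [-3.14, -0.036, 3.057]
force: [0.1, -0.8, -1.7]
width: 58.6
t 21.35 P [ 476.3 -306.9  134. ] w 58.6 Fmast [-0.3 -0.8 -1.7] q [ 1.14  0.92 -1.12  1.8   0.93  1.11  1.15]
centre [-28.2   4.4  42.1] theta 0.298 yaw 0.007 roll 0.002 head top [46.1  5.  28.7] bot [40.8  4.9 11.5] foot top [-97.3   4.   72.8] bot [-102.6    3.9   55.6]
target TCP [ 473.5 -311.1  127.5]
shift,turn [ 0.074 -0.147  0.22 ] [-0.017  0.116  0.063]
```

```bash
python3 -m crank '[[[0.08,-0.12,0.12,-0.01,0.1,0.05],[0,-0.03,0.1,0,0.05,0.02],[0,0,0,0,0,0],[0,0,0,0,0,0],[0,0,0,0,0,0]]]'; python3 goal.py 60 5 0.31
```

```text
clock: 21.77
eef_pos: [471.8, -312.2, 126.3]
tool_rot: [-3.141, -0.055, 3.048]
force: [-0.5, -0.2, -1.8]
width: 58.6
t 21.77 P [ 471.8 -312.2  126.3] w 58.6 Fmast [-1.  -0.3 -1.6] q [ 1.14  0.93 -1.11  1.79  0.93  1.12  1.16]
centre [-33.9  -1.2  35.7] theta 0.317 yaw -0.003 roll 0.001 head top [40.1 -1.4 20.9] bot [34.5 -1.4  3.8] foot top [-102.4   -1.    67.6] bot [-108.    -1.    50.5]
target TCP [ 490.8 -312.7  132.2]
shift,turn [-0.62   0.043 -0.23 ] [-0.007 -0.068 -0.025]
```

```bash
python3 -m crank '[[[-0.2,0.02,-0.06,0,0,0],[-0.22,0.02,-0.07,0,0,0],[-0.2,0,-0.06,0,0,0],[0,0,0,0,0,0],[0,0,0,0,0,0]]]'; python3 goal.py 75 4 0.31
```

```text
clock: 22.18
eef_pos: [489.2, -313.4, 131.2]
tool_rot: [-3.139, -0.063, 3.047]
force: [-4.8, -0.4, -1.2]
width: 58.3
t 22.18 P [ 489.2 -313.4  131.2] w 58.3 Fmast [-4.9 -0.9  0.1] q [ 1.11  0.94 -1.11  1.74  0.92  1.16  1.17]
centre [-15.8  -0.8  35.8] theta 0.324 yaw -0.004 roll 0.002 head top [58.1 -1.1 20.5] bot [52.4 -1.1  3.4] foot top [-84.1  -0.5  68.3] bot [-89.8  -0.6  51.2]
target TCP [ 505.5 -314.   135.1]
shift,turn [-0.535  0.029 -0.165] [-0.02  -0.138 -0.035]
```

```bash
python3 -m crank '[[[-0.25,0,-0.08,0,-0.04,0],[-0.25,0,-0.08,0,-0.04,0],[-0.25,0,-0.08,0,0,0],[-0.25,0,-0.08,0,0,0],[-0.1,0,-0.03,0,0,0],[0,0,0,0,0,0],[0,0,0,0,0,0]]]'; python3 goal.py 90 3.5 0.2
```

```text
clock: 22.77
eef_pos: [508.0, -315.2, 137.3]
tool_rot: [-3.137, -0.09, 3.049]
force: [-8.4, 0.6, 2.0]
width: 58.5
t 22.77 P [ 508.  -315.2  137.3] w 58.5 Fmast [-7.6 -0.1  4.1] q [ 1.07  0.96 -1.1   1.66  0.9   1.22  1.2 ]
centre [ 4.2 -0.9 36.8] theta 0.352 yaw -0.002 roll 0.005 head top [77.7 -1.  19.4] bot [71.5 -1.1  2.5] foot top [-63.1  -0.7  71.1] bot [-69.3  -0.8  54.2]
target TCP [ 521.8 -315.5  130.8]
shift,turn [-0.477  0.034  0.174] [-0.045 -1.452 -0.016]
```

```bash
python3 goal.py 90 3.5 0.28|tail -1; python3 -m crank '[[[-0.22,0,-0.1,0,-0.25,0],[-0.22,0,-0.08,0,-0.25,0],[-0.15,0,0,0,-0.2,0],[0,0,0,0,0,0],[0,0,0,0,0,0]]]'; python3 goal.py 90 3 0.2
```

```text
shift,turn [-0.414  0.033 -0.008] [-0.044 -0.688 -0.018]
clock: 23.18
eef_pos: [509.6, -315.5, 134.7]
tool_rot: [-3.137, -0.052, 3.05]
force: [-7.0, 1.2, 1.6]
width: 58.3
t 23.18 P [ 509.6 -315.5  134.7] w 58.3 Fmast [-6.5  0.6  3.4] q [ 1.09  0.95 -1.1   1.69  0.92  1.17  1.18]
centre [ 4.9 -1.  34. ] theta 0.314 yaw -0.001 roll 0.005 head top [79.  -1.1 19.4] bot [73.4 -1.1  2.3] foot top [-63.7  -0.9  65.7] bot [-69.2  -1.   48.6]
target TCP [ 521.9 -315.5  130.3]
shift,turn [-0.416  0.037  0.126] [-0.047 -1.09  -0.004]
```

```bash
python3 -m crank '[[[-0.4,0,-0.14,0,-0.1,0],[-0.4,0,-0.14,0,-0.1,0],[-0.3,0,-0.1,0,-0.1,0],[-0.2,0,-0.06,0,0,0]]]'; python3 goal.py 90 3 0.2
```

```text
clock: 23.52
eef_pos: [527.1, -317.3, 139.9]
tool_rot: [-3.136, -0.07, 3.051]
force: [-15.7, 3.1, 4.0]
width: 58.5
t 23.52 P [ 527.1 -317.3  139.9] w 58.5 Fmast [-14.3   1.7   8. ] q [ 1.05  0.96 -1.1   1.62  0.9   1.22  1.21]
centre [23.3 -1.3 34.4] theta 0.332 yaw 0.0 roll 0.006 head top [97.2 -1.2 18.4] bot [91.3 -1.3  1.4] foot top [-44.6  -1.3  67.3] bot [-50.5  -1.4  50.3]
target TCP [ 521.9 -315.5  130.3]
shift,turn [0.155 0.046 0.33 ] [-0.053 -1.263  0.006]
```

```bash
python3 -m crank '[[[-0.02,0,0.2,0,-0.45,0],[-0.05,0,0.2,0,-0.45,0],[-0.1,0,0.15,0,-0.45,0],[-0.1,0,0.1,0,-0.3,0]]]'; python3 goal.py 90 2 0.1
```

```text
clock: 23.85
eef_pos: [524.2, -316.5, 118.8]
tool_rot: [-3.133, 0.082, 3.052]
force: [-10.2, 0.3, 5.3]
width: 58.3
t 23.85 P [ 524.2 -316.5  118.8] w 58.3 Fmast [-8.5 -0.6  7.8] q [ 1.13  0.95 -1.1   1.79  1.02  1.    1.11]
centre [13.8 -0.7 15. ] theta 0.18 yaw 0.001 roll 0.008 head top [89.2 -0.5 10.5] bot [86.  -0.7 -7.3] foot top [-58.4  -0.7  37.2] bot [-61.6  -0.9  19.5]
target TCP [ 524.6 -315.8  122.4]
shift,turn [-0.022  0.024 -0.119] [-0.078 -0.759  0.015]
```

```bash
python3 -m crank '[[[-0.1,0,-0.05,-0.03,-0.3,0],[-0.12,0,0,-0.03,-0.3,0],[-0.1,0,0,0,-0.1,0]]]'; python3 goal.py 88 1 0.05
python3 - <<'E'
from h import *
a=snap('scene');b=snap('side')
L=[]
for p in(a,b):
    u,v=pix(p,[514,-313,120])[0].astype(int);I=p['color'][v-45:v+45,max(0,u-60):u+60,::-1]
    L.append(cv2.resize(I,(400,300),interpolation=3))
cv2.imwrite('pics/e2.png',np.hstack(L))
E
```

```text
clock: 24.1
eef_pos: [521.8, -316.2, 116.2]
tool_rot: [-3.14, 0.136, 3.052]
force: [-7.4, 1.8, -2.5]
width: 58.5
t 24.1 P [ 521.8 -316.2  116.2] w 58.5 Fmast [-7.9  1.1 -0.4] q [ 1.16  0.94 -1.11  1.84  1.07  0.92  1.07]
centre [10.4 -0.6 13.2] theta 0.126 yaw 0.001 roll 0.002 head top [85.9 -0.6 12.7] bot [83.7 -0.6 -5.2] foot top [-62.9  -0.7  31.5] bot [-65.1  -0.7  13.7]
target TCP [ 524.4 -315.8  117.4]
shift,turn [-0.091  0.021 -0.029] [-0.015 -0.724  0.008]
```

View pics/e2.png

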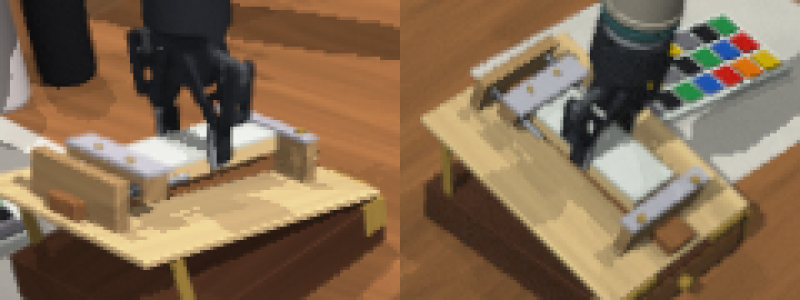

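```bash
cat > chk.py <<'E'
import sys;sys.argv=['',*'88 0 0'.split()]
from goal import *
for nme in('scene','side'):
    p=snap(nme);X=cloud(p).reshape(-1,3);L=(X-O)@M;c=p['color'].reshape(-1,3).astype(int)
    m=np.isfinite(L).all(1)&(abs(L[:,1])<34)&(L[:,0]>-72)&(L[:,0]<82)&(L[:,2]>8)&(L[:,2]<50)&(c.min(1)>120)&(c.max(1)-c.min(1)<30)
    q=L[m&(abs(L[:,1])<26)];A=np.c_[q[:,:2],np.ones(len(q))];k=np.linalg.lstsq(A,q[:,2],rcond=None)[0]
    ok=abs(q[:,2]-A@k)<3;k=np.linalg.lstsq(A[ok],q[ok,2],rcond=None)[0]
    print(nme,len(q),'slope x,y,z@0',k.round(3),'x range',np.percentile(q[:,0],[1,99]).round(1),'y',np.percentile(L[m][:,1],[1,99]).round(1))
    t=L[np.isfinite(L).all(1)];t=t[(t[:,2]>24)&(t[:,2]<31)&(abs(t[:,1])<55)&(abs(t[:,1])>32)&(t[:,0]>40)&(t[:,0]<125)]
    if len(t):print('clamp top x',np.percentile(t[:,0],[2,50,98]).round(1),np.percentile(t[:,1],[2,98]).round(1))
E
python3 chk.py
```

```text
t 24.2 P [ 522.2 -316.2  116.3] w 58.4 Fmast [-8.1  1.6 -0.9] q [ 1.16  0.94 -1.11  1.84  1.06  0.92  1.07]
centre [10.8 -0.6 13.2] theta 0.126 yaw 0.001 roll 0.002 head top [86.3 -0.6 12.7] bot [84.1 -0.6 -5.1] foot top [-62.5  -0.7  31.6] bot [-64.7  -0.7  13.7]
target TCP [ 526.4 -315.9  113.1]
shift,turn [-0.123  0.022  0.127] [-0.018 -1.205  0.009]
scene 196 slope x,y,z@0 [-6.0000e-02 -1.0000e-02  2.4284e+01] x range [-71.1  64.9] y [-28.9  32.3]
clamp top x [ 83.1 100.2 114.2] [-51.2  52.2]
side 290 slope x,y,z@0 [-7.1000e-02  1.6000e-02  2.3419e+01] x range [-70.9  81.6] y [-30.1  30. ]
clamp top x [ 81.3  96.9 109.2] [-52.8  53.1]
```

```bash
python3 -m crank '[[[-0.12,0,0.12,0,-0.3,0],[-0.12,0,0.12,0,-0.3,0],[-0.1,0,0.1,0,-0.15,0]]]'; python3 chk.py
```

```text
clock: 24.55
eef_pos: [525.4, -316.5, 111.8]
tool_rot: [-3.132, 0.198, 3.05]
force: [-25.5, 1.7, 38.8]
width: 58.7
t 24.55 P [ 525.4 -316.5  111.8] w 58.7 Fmast [-14.6  -0.6  44.1] q [ 1.18  0.93 -1.1   1.89  1.14  0.84  1.01]
centre [12.3 -0.5  8.1] theta 0.063 yaw -0.0 roll 0.009 head top [87.7 -0.5 12.3] bot [86.5 -0.7 -5.7] foot top [-62.   -0.4  21.8] bot [-63.2  -0.6   3.8]
target TCP [ 526.4 -315.9  113.1]
shift,turn [-0.039  0.02  -0.035] [-0.091 -0.606 -0.001]
scene 165 slope x,y,z@0 [ 2.0000e-03 -7.0000e-03  1.8707e+01] x range [-71.4  66.1] y [-27.7  31.6]
clamp top x [ 83.7 100.2 114.7] [-51.8  50.7]
side 312 slope x,y,z@0 [-6.0000e-03 -3.0000e-03  1.7784e+01] x range [-71.   81.3] y [-31.6  30.9]
clamp top x [ 81.6  97.2 110.3] [-49.8  52.3]
```

```bash
python3 -m crank '[[[0.05,0,-0.05,0,0,0],[0.12,0,-0.02,0,0,0],[0.12,0,0.01,0,0,0]]]'; python3 chk.py
```

```text
clock: 24.9
eef_pos: [512.2, -315.4, 112.1]
tool_rot: [-3.13, 0.191, 3.051]
force: [11.7, -2.0, -1.1]
width: 58.3
t 24.9 P [ 512.2 -315.4  112.1] w 58.3 Fmast [11.2 -0.9 -4.1] q [ 1.19  0.92 -1.1   1.92  1.14  0.83  1.  ]
centre [-0.3 -0.7 11.8] theta 0.07 yaw -0.0 roll 0.012 head top [75.1 -0.6 15.5] bot [73.9 -0.8 -2.5] foot top [-74.5  -0.6  26. ] bot [-75.8  -0.8   8.1]
target TCP [ 526.4 -315.9  113.1]
shift,turn [-0.468  0.026  0.059] [-0.113 -0.673  0.002]
scene 187 slope x,y,z@0 [-9.0000e-03 -1.6000e-02  2.2298e+01] x range [-69.8  80.6] y [-28.8  33.2]
clamp top x [ 71.9  90.2 103.2] [-52.4  52.3]
side 328 slope x,y,z@0 [ 3.0000e-03 -2.4000e-02  2.2514e+01] x range [-70.2  81.4] y [-30.9  31.6]
clamp top x [69.6 86.  99.4] [-52.7  52.3]
```

```bash
python3 -m crank '[[[0,0,0.1,0,0,0],[-0.02,0,0.08,0,0,0]]]'; python3 goal.py 75 0 0; python3 -m crank '[[[0,0,0,0,0,0],[0,0,0,0,0,0],[0,0,0,0,0,0],[0,0,0,0,0,0],[0,0,0,0,0,0]]]' -1; python3 chk.py
```

```text
clock: 25.17
eef_pos: [513.2, -315.6, 108.7]
tool_rot: [-3.128, 0.189, 3.05]
force: [-19.7, 0.7, 33.5]
width: 58.5
t 25.17 P [ 513.2 -315.6  108.7] w 58.5 Fmast [-10.3  -1.1  37.4] q [ 1.18  0.92 -1.09  1.92  1.15  0.83  1.  ]
centre [-0.2 -0.7  8.2] theta 0.072 yaw -0.001 roll 0.014 head top [75.2 -0.7 11.7] bot [73.9 -0.9 -6.2] foot top [-74.4  -0.5  22.6] bot [-75.7  -0.8   4.6]
target TCP [ 513.9 -314.8  109.7]
shift,turn [-0.025  0.028 -0.031] [-0.132 -0.692 -0.006]
clock: 25.58
eef_pos: [515.2, -315.2, 108.9]
tool_rot: [-3.128, 0.192, 3.05]
force: [0.7, -0.1, -0.5]
width: 85.5
t 25.58 P [ 515.2 -315.2  108.9] w 85.5 Fmast [ 0.6 -0.  -0.7] q [ 1.18  0.92 -1.09  1.92  1.15  0.83  1.  ]
centre [ 1.7 -0.2  7.9] theta 0.07 yaw -0.001 roll 0.013 head top [77.1 -0.1 11.6] bot [75.9 -0.3 -6.3] foot top [-72.5  -0.   22.1] bot [-73.8  -0.2   4.1]
target TCP [ 526.4 -315.9  113.1]
shift,turn [-0.392  0.008 -0.066] [-0.127 -0.665 -0.001]
scene 174 slope x,y,z@0 [ 8.000e-03 -1.600e-02  1.899e+01] x range [-71.6  80.6] y [-30.5  31.9]
clamp top x [ 72.2  89.5 102.8] [-53.3  51.2]
side 313 slope x,y,z@0 [1.0000e-02 1.0000e-03 1.8927e+01] x range [-70.5  80.3] y [-31.8  31.3]
clamp top x [70.2 84.9 99.3] [-50.6  52.9]
```

Released, and the panel lies flat. I'll withdraw straight along the tool axis.

```bash
python3 -m crank '[[[0,0,-0.3,0,0,0],[0,0,-0.5,0,0,0],[0,0,-0.7,0,0,0],[0,0,-0.8,0,0,0],[0,0,-0.8,0,0,0],[0,0,-0.8,0,0,0],[0,0,-0.7,0,0,0],[0,0,0,0,0,0],[0,0,0,0,0,0]]]'; python3 chk.py
python3 - <<'E'
from h import *
a=snap('scene');b=snap('side');w=snap('wrist')
L=[]
for p in(a,b):
    u,v=pix(p,[514,-313,120])[0].astype(int);I=p['color'][v-45:v+45,max(0,u-60):u+60,::-1]
    L.append(cv2.resize(I,(400,300),interpolation=3))
cv2.imwrite('pics/e3.png',np.vstack([np.hstack(L),np.hstack([cv2.resize(x['color'][:,:,::-1],(400,300)) for x in(w,a)])]))
E
```

```text
clock: 26.43
eef_pos: [487.5, -308.7, 252.9]
tool_rot: [-3.131, 0.191, 3.053]
force: [0.2, 0.4, -0.1]
width: 85.7
t 26.43 P [ 487.5 -308.7  252.9] w 85.7 Fmast [ 0.2  0.4 -0.2] q [ 1.3   0.69 -1.21  1.85  0.79  0.95  1.27]
centre [ 11.7   3.8 154.2] theta 0.071 yaw 0.002 roll 0.01 head top [ 87.1   4.  157.9] bot [ 85.8   3.9 139.9] foot top [-62.5   3.7 168.5] bot [-63.8   3.5 150.6]
target TCP [ 526.4 -315.9  113.1]
shift,turn [-0.405 -0.075  4.825] [-0.097 -0.677  0.026]
scene 268 slope x,y,z@0 [ 3.0000e-03 -2.2000e-02  1.9016e+01] x range [-70.6  81. ] y [-29.8  31.1]
clamp top x [ 72.5  88.5 103.1] [-52.   52.2]
side 506 slope x,y,z@0 [ 8.0000e-03 -3.0000e-03  1.8612e+01] x range [-69.4  80.8] y [-32.2  30.5]
clamp top x [69.9 83.7 99.5] [-51.8  52. ]
```

View pics/e3.png

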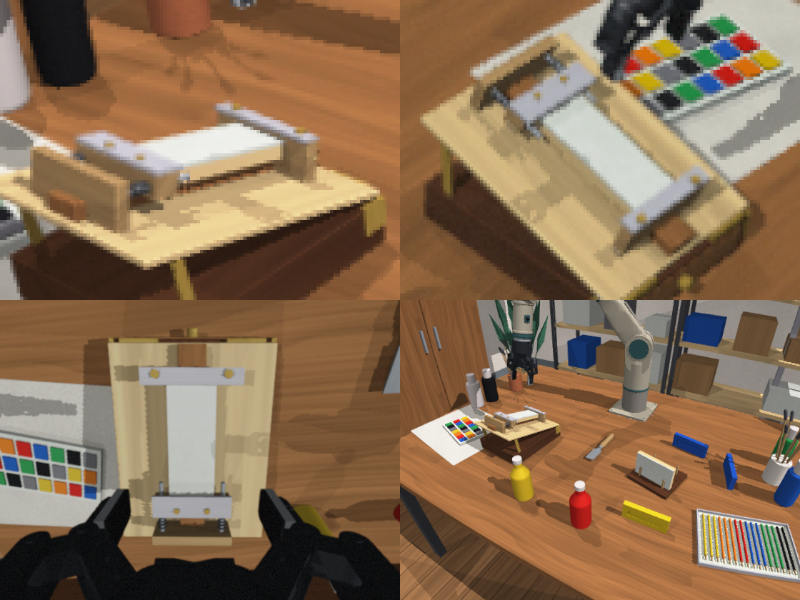

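Panel mounted flat, straight and centred. The gripper is clear and the other objects look to be in place. I'm handing in.

```bash
python3 -c "
from cell import ctrl
print(ctrl.finish_job())"
```

```text
the job is handed in; nothing more can be done
None
```

The smaller panel is mounted on the easel, white face out, and I handed the job in shortly after 26.4 s on the robot's clock. The hand-in reports no verdict.

**What I did**
- I took the panel out of the rack slot nearer the robot and laid it white face up on the table. I let go and took it again across its long sides.
- I pushed its head under the clamp lip and pressed the clamp back. The tool pose put it at about 42 mm travel, with about 14 N measured.
- I brought the foot down behind the ledge lip, slid the panel down onto the ledge, opened the gripper and backed away.

**Last checks, from the scene and side depth images with the gripper clear**
- **Flatness:** the slope along the mast is under 0.01. Across it, the scene view shows 0.022 and the side view 0.003.
- **Height:** the white face is at 18.6 to 19.0 mm above the slat, so the centre is at about 10 mm (limit 11.5 mm).
- **Centring:** the panel is within about 1 mm of the mast line across it.
- **Clamp:** its lip is at 70 to 72.5 mm, which is consistent with a travel of about 20 mm.
- **Other objects:** the bigger panel, both bottles and the scraper look undisturbed in the picture; I did not measure them.

**What went wrong or disagreed**
- The panel turned about 0.06 rad in the jaws as I pressed it down, so the tool angle no longer gave the panel angle; I relied on the depth images instead.
- While I was pressing it flat, the measured force briefly reached about 44 N, taken through the gripped panel onto the slat.
- The mast position from the fixed cameras and the wrist camera differed by 1 to 2 mm. I used a middle value.

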